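Pin the push handle to the thermometer sled and hold it at reading distance

TASK

Couple the push handle to the sprung thermometer sled: take the slimmer of the two pins from its stand and drop it fully home, flange down, through the lined-up holes of the handle's fork and the sled's tongue. Then push the sled toward the dark target plate by the handle's knob, 25 mm, so that its pointer stands between the two gauge ribs, and keep it there: the sled springs back if let go, so finish while still holding the knob. Leave the thicker pin, the screwdriver and the spare thermometer on the table where they are.

Things in the scene. Friction and masses are not known exactly. Their poses are not given: they have to be found in the camera images.
- rig: reading-distance rig, fixed to the table: aluminium base plate 430 x 110 x 12 mm with sled, push handle and upright dark target plate (100 mm wide, top 112 mm above the table). Origin on the table straight under the coupling holes at rest; x axis = push direction, toward the target plate, mainly to the robot's left (+y); the base reaches from x = -130 to +300 mm. z up.
- push_handle: slides along rig x, 0 to 50 mm, weak return spring (about 1 N). Upright black knob at its rear; in front a fork: two level plates 36 mm wide, 8 mm thick (30 to 38 and 50 to 58 mm above the table) with a 13 mm hole through both. Frame equals the rig's at rest and moves along. Without the pin it does not move the sled.
- knob_grip (a point): on the axis of the push handle's knob, 87 mm above the table: the place to pinch it from above. The knob reaches from 62 to 108 mm above the table, stands on a 16 mm stalk, and is 95 mm behind the fork hole (toward rig -x). Axes as the rig's.
- fork_hole (a point): centre of the 13 mm hole in the top face of the fork's upper plate, 58 mm above the table; the pin goes straight down here and its flange rests on this face. Axes as the rig's. Moves with the handle.
- tongue_hole (a point): centre of the 13 mm hole in the top face of the sled's tongue, 48 mm above the table, an 8 mm plate lying between the fork's two plates. At rest it lies right under fork_hole. Moves with the sled.
- sled (a joint): travel of the sled along rig x in m, 0 = at rest on its back stop, 0.045 = front stop; wanted 0.025. It carries a white hand-held thermometer in a cradle. Its spring pushes it back with about 4 N at 0 and 9 N at 0.025 (200 N/m). Coupled by the pin it follows the handle with up to about 3 mm of play.
- pointer (a point): tip of the sled's thin pointer, 2 mm thick along rig x, on the rig's +y side (mainly toward the robot), 35 mm above the table. Moves with the sled.
- gauge_mid (a point): the middle between the two upright gauge ribs on the base plate's +y edge (2 mm thick, 8 mm apart centre to centre, tops 32 mm above the table): the pointer belongs over this point. It is 25 mm ahead of the pointer at rest.
- pin: the slim coupling pin, loose, standing upright in its stand: steel shank 10 mm in diameter and 34 mm long below the flange, with a tapered foot; flange 26 mm in diameter and 4 mm thick; above it a black round head 18 mm in diameter and 34 mm tall (from 4 to 38 mm above the origin). Origin: centre of the flange's underside; z up along the pin. About 60 g.
- pin_stand: fixed grey block 56 x 56 x 45 mm that holds the slim pin, flange on the block's top. Origin: centre of its underside. It may stand at either of two places (swapped with the other stand).
- thick_pin: the thicker pin, which does not fit: shank 18 mm, flange 40 mm, black head 32 mm in diameter, same height. Stays in its stand. Origin as for the slim pin.
- thick_pin_stand: the like grey block that holds the thicker pin. Origin: centre of its underside.
- screwdriver: small green screwdriver, 144 mm, lying loose on the table; leave it alone. Origin under its middle.
- spare_thermometer: white hand-held thermometer, 144 mm long, lying loose on the table; leave it alone. Origin under its middle.

How it is judged (in metres and radians):
On the way, in this order (a step that is already met when the one before it is completed fails the run):
1. the slim pin is fully home through fork and tongue, the sled still at rest (horizontal distance between pin and fork_hole below 0.006 m and horizontal distance between pin and tongue_hole below 0.006 m and z of pin in the frame of fork_hole between -0.006 and 0.006 m and angle between pin's own z axis and vertical below 0.2 rad and value of joint sled below 0.01 m), for 0.2 s.
2. the sled is pushed by the handle to 25 mm (+-4 mm) with the pin still home (horizontal distance between pin and fork_hole below 0.006 m and horizontal distance between pin and tongue_hole below 0.006 m and z of pin in the frame of fork_hole between -0.006 and 0.006 m and angle between pin's own z axis and vertical below 0.2 rad and value of joint sled between 0.021 and 0.029 m and contact force between any of the fingers, the arm and push_handle above 2 N), for 0.3 s.
At the end, for the whole second after the job is handed in: The robot holds the push handle (contact of more than 2 N) with the sled still at 21 to 29 mm of travel, pointer between the gauge ribs; the slim pin is fully home in fork and tongue: within 6 mm of both hole centres, flange within 6 mm of the fork's top face, tilted less than 0.2 rad (all of step 2 and velocity of joint sled between -0.01 and 0.01 m/s); the arm keeps its last pose, push and grip.
It fails at once if the thicker pin is taken or knocked from its place (moved 20 mm) (distance of thick_pin from where it was at the start of the episode above 0.02 m).
It fails at once if the screwdriver is disturbed (moved 20 mm) (distance of screwdriver from where it was at the start of the episode above 0.02 m).
It fails at once if the spare thermometer is disturbed (moved 20 mm) (distance of spare_thermometer from where it was at the start of the episode above 0.02 m).
It also fails if it takes over 45 s, if anything falls off the work surface, if the arm or the gripper's body presses on something with over 40 N, if the wrist force passes 120 N, or if a joint passes its speed limit or range.

ROBOT

A 6-joint arm with a two-finger parallel gripper is mounted at the origin on the work surface; the furniture and walls round the work are solid. World frame = base frame: x ahead of the robot, y to its left, z up, the work surface at z = 0. Lengths are in mm, angles in rad, forces in N, time in s.
With the tool pointing down it reaches from about 400 to 925 mm from the base axis. Payload 12.5 kg.
Tool frame: the origin (TCP) lies midway between the tips of the shut fingers; the grasp point (between the pads) lies 19 mm behind it; z points along the fingers, y is the line along which they close (so a half turn about z gives the same grasp; the last joint's range is limited). The gripper opens to 95 mm and grips with 3 to 60 N. Pads are 20 mm wide; open, the fingers measure 119 mm over their backs; the gripper's body (75 mm by 180 mm) begins 59 mm behind the grasp point.
Start: joints at [1.017, 0.491, 1.559, -0, 1.092, -0.106], TCP at [270.601, 563.402, 214.661] pointing down, gripper open.
Joint ranges: [-3.1, 3.1], [-0.84, 2.19], [0.05, 2.79], [-1.13, 4.28], [0.06, 2.93], [-2.69, 2.69]. Speed limits (rad/s): [2.22, 2.22, 2.79, 3.14, 3.14, 3.14].

INTERFACE

Orientations are given as [roll, pitch, yaw] about the fixed x, y, z axes, in that order (R = Rz(yaw) Ry(pitch) Rx(roll)).
In Python, from cell import * gives the robot as it stands. The module is installed in compiled form; this text tells all that it offers.
- The arm moves only by the tool arm_command, never from a script. Its arguments are lists of equal length, an entry for each row: "delta_pos": the shift along the world's x, y, z in units of 250 mm (1.0 is 250 mm), a list of three; "delta_rot": the turn, a rotation vector about the world's x, y, z in units of 90 degrees (1.0 is 90 degrees), a list of three; "claw": the closure, from 0 (fully open) to 1 (shut). In form: {"delta_pos": [[tx, ty, tz], ...], "delta_rot": [[wx, wy, wz], ...], "claw": [claw, ...]}. A call has exactly 5 rows; each row is the pose to reach, as a shift and turn from the pose commanded when the call began; what a row does not reach only later rows make up. A row lasts 1/12 s, in which the tool goes at most 41.7 mm and 7.16 degrees, less where a joint would pass 70% of its speed; a pose out of reach is approached as far as the arm can. A call with a number of a shift or a turn outside -1 to 1 is refused whole. A call with a gripper value outside its range is refused whole. The fingers move at their own pace and stop on an object; the grip force is fixed at half the most. Time passes only in rows, so rows that repeat a pose let the fingers close, or fill a call up. It gives the time, the measured TCP pose, the force, the opening and the grip force at its end, in the units of the state.
- state(): the state, without advancing time (a new reading comes with each control period).
- read_camera(name): name is "side" or "top"; returns the picture (480x640x3 uint8, red, green, blue); there is no depth.
- calibration(name): a dict with "camera_matrix" (3x3 intrinsics, pixels), "T" (4x4, takes a point from camera to world coordinates). Camera axes: x right, y down, z forward; pixel columns grow to the right and rows downward; lengths in mm; the calibration is good to about 2 mm. A picture is of the moment at which its call begins. calibration takes no time and is no camera call.
- job_done(): hands the job in; it is judged then, once.
The state is a dict: "t": time; "joints": joint angles; "qvel": joint speeds; "tau": joint torques, N m; "eef_pos": TCP position; "tcp_rot": TCP orientation; "ft_force": force on the tool from outside, world axes, zero at the start; "moment": the same for the moment, N m; "opening": opening from 0.0 (shut) to 1.0 (fully open); "grip_force": force on a finger pad.
Only numpy, scipy, OpenCV 4.12 (cv2) and the standard library are available. Lean on these libraries where they do the work, as an engineer would, in place of code of your own. Each camera call takes 0.05 s, during which the arm holds its last target. There are 200 camera calls.

## Working session

There is one attempt and no reset: what is moved stays moved. The work goes in short steps, Python scripts to look and compute and a tool call to move; the robot and the scene stay as the last step left them, time stands still between calls to the robot, and variables do not carry over. Pictures are saved under pics/ and viewed, at most 10 in all, crops included, and the job is handed in when it is done.

Besides the shell and the picture viewer there is one more tool, called after "Call:" in YAML: its name, and indented under it one key for each argument. arm_command: Moves the arm, as the interface text tells. Shifts and turns lie within -1 to 1; 1 stands for 250 mm of shift or 90 degrees of turn. Its arguments: {"type":"object","properties":{"delta_pos":{"type":"array"},"delta_rot":{"type":"array"},"claw":{"type":"array"}},"required":["delta_pos","delta_rot","claw"]}

```bash
mkdir -p pics; python3 - <<'E'
from cell import *
import cv2
for n in ("top","side"):
    im=read_camera(n); cv2.imwrite(f"pics/{n}0.png",im[:,:,::-1])
    c=calibration(n); print(n,c["camera_matrix"].round(1).tolist(),c["T"].round(3).tolist())
s=state(); print({k:s[k] for k in("t","eef_pos","tcp_rot","opening")})
E
```

```text
top [[481.1, 0.0, 315.8], [0.0, 481.1, 241.0], [0.0, 0.0, 1.0]] [[0.02, -0.995, 0.102, 401.384], [-1.0, -0.018, 0.025, -29.36], [-0.023, -0.103, -0.994, 1201.406], [0.0, 0.0, 0.0, 1.0]]
side [[495.7, 0.0, 317.6], [0.0, 495.7, 234.0], [0.0, 0.0, 1.0]] [[0.967, -0.144, 0.21, 186.465], [-0.254, -0.472, 0.844, -1208.787], [-0.022, -0.87, -0.493, 782.809], [0.0, 0.0, 0.0, 1.0]]
{'t': 0.1, 'eef_pos': array([270.45980364, 563.19606819, 214.11369609]), 'tcp_rot': array([-3.14058168e+00, -1.29231734e-04,  2.69376799e+00]), 'opening': 1.0012765276911813}
```

View pics/top0.png

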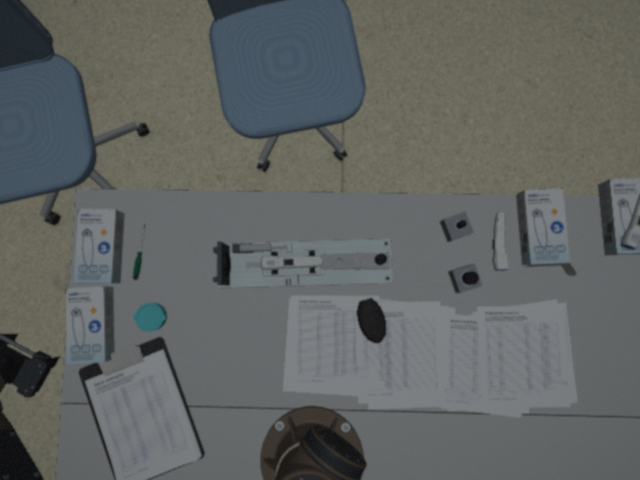

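View pics/side0.png

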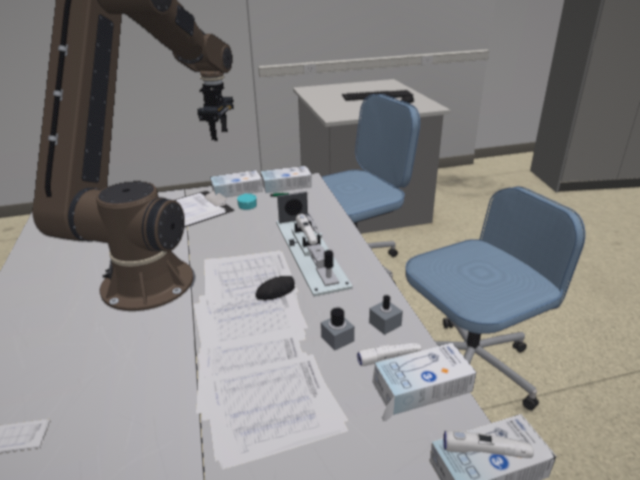

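The top view shows the slim pin at about (461,224), the thick pin at (468,278), the knob at (380,259) and the rig running left. The side view shows the slim pin at (386,303), the thick pin at (337,318) and the knob at (328,260). I'll zoom in.

```bash
python3 - <<'E'
import cv2,numpy as np
t=cv2.imread("pics/top0.png");s=cv2.imread("pics/side0.png")
a=cv2.resize(t[200:300,210:490],(784,280),interpolation=cv2.INTER_CUBIC)
b=cv2.resize(s[190:350,270:410],(350*8//10,320),interpolation=cv2.INTER_CUBIC)
b=cv2.resize(s[190:350,270:410],(280,320),interpolation=cv2.INTER_CUBIC)
c=cv2.resize(s[210:290,275:355],(320,320),interpolation=cv2.INTER_CUBIC)
o=np.zeros((600,784,3),np.uint8);o[:280]=a;o[280:,:280]=b;o[280:,300:620]=c
o=cv2.convertScaleAbs(o,alpha=1.5)
cv2.imwrite("pics/z.png",o)
E
```

```text
(no output)
```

View pics/z.png

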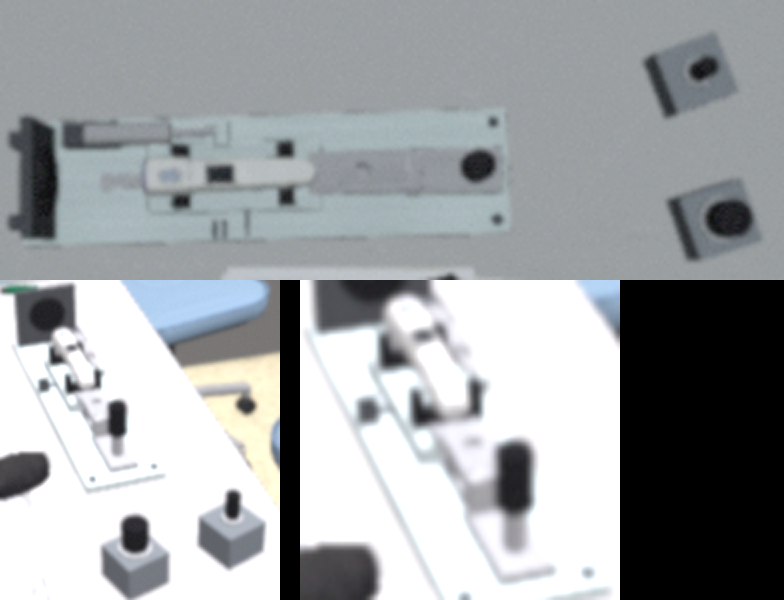

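The zoom confirms the slim pin is in the farther stand (small head). The fork hole shows at zoom (363,165), which is top pixel (339.6,258.9); the knob is at (380.7,259.3). Next I measure.

```bash
cat > h.py <<'E'
import cv2,numpy as np
from cell import *
def ray(n,uv,z):
    c=calibration(n);d=c["T"][:3,:3]@np.linalg.solve(c["camera_matrix"],[uv[0],uv[1],1]);o=c["T"][:3,3]
    return (o+d*(z-o[2])/d[2])[:2]
def blob(img,x0,x1,y0,y1,thr,S=8,dark=True):
    g=cv2.resize(cv2.cvtColor(img[y0:y1,x0:x1],cv2.COLOR_BGR2GRAY),None,fx=S,fy=S,interpolation=cv2.INTER_CUBIC)
    m=((g<thr) if dark else (g>thr)).astype(np.uint8)
    cs=cv2.findContours(m,cv2.RETR_EXTERNAL,cv2.CHAIN_APPROX_NONE)[0];c=max(cs,key=cv2.contourArea)
    M=cv2.moments(c);f=lambda u,o:(u+.5)/S-.5+o
    return (f(M['m10']/M['m00'],x0),f(M['m01']/M['m00'],y0)),M['m00']/S/S
E
python3 - <<'E'
from h import *
t=cv2.imread("pics/top0.png");s=cv2.imread("pics/side0.png")
for nm,tb,sb,z in(("slim",(453,470,216,233),(377,396,290,309),66),("thick",(458,482,268,288),(325,350,304,327),66),("knob",(370,391,249,269),(320,337,246,275),85)):
    for th in(35,50):
        a,aa=blob(t,*tb,th);b,bb=blob(s,*sb,th)
        print(nm,th,np.round(a,1),round(aa,1),ray("top",a,z).round(1),np.round(b,1),round(bb,1),ray("side",b,z).round(1))
# base plate
b=t.astype(int);m=((b[:,:,0]-b[:,:,2]>6)&(b[:,:,1]>110)).astype(np.uint8);m[:225]=0;m[300:]=0;m[:,:225]=0;m[:,400:]=0
cv2.imwrite("pics/m.png",m*255)
m=cv2.morphologyEx(m,cv2.MORPH_CLOSE,np.ones((9,9)))
c=max(cv2.findContours(m,0,1)[0],key=cv2.contourArea);r=cv2.boxPoints(cv2.minAreaRect(c));print(r.round(1).tolist())
print([ray("top",p,12).round(1).tolist() for p in r])
# fork hole
print(t[253:266,332:348].mean(2).round().astype(int))
# stand tops
for (x0,x1,y0,y1) in((435,480,205,246),(440,490,257,298)):
    print(b[(y0+y1)//2,x0:x1:2].tolist()[::2])
E
```

```text
slim 35 [460.9 224.1] 39.5 [ 564.3 -343. ] [385.9 302.4] 38.5 [ 563.  -342.9]
slim 50 [461. 224.] 54.7 [ 564.6 -343.3] [385.9 302.3] 55.0 [ 563.  -342.7]
thick 35 [469.9 277.6] 140.9 [ 438.5 -362.7] [337. 317.] 136.8 [ 437.4 -362.2]
thick 50 [470.  277.6] 166.4 [ 438.5 -362.9] [337.  316.8] 164.7 [ 437.6 -361.6]
knob 35 [380.3 258.8] 72.8 [ 477.2 -151.5] [328.1 259.5] 80.2 [ 475.8 -152.4]
knob 50 [380.3 258.8] 89.8 [ 477.2 -151.5] [328.1 259.3] 103.2 [ 476.  -151.6]
[[228.6999969482422, 242.5], [390.8999938964844, 237.8000030517578], [392.29998779296875, 282.70001220703125], [230.0, 287.5]]
[[515.8, 217.9], [535.0, -185.4], [424.1, -189.2], [404.3, 210.3]]
[[113 111 112 112 111 112 111 109 110 110 110 110 111 110 110 109]
 [106 108 103 104 106 106 103 103 103 104 104 101 102 101 102 101]
 [102 102 102 102 103 101 102 101 102 101 102 103 103 101 100 101]
 [100 101 101 102 102 101 100 101 101 102 102 103 102 101 102 101]
 [101 101 102 102 100  98  96  93  97  98 102 101 102 103 101 102]
 [101 101 101 101 100  90  85  85  86  94  98 101 101 100 101 101]
 [100 101 101 101  97  90  85  86  85  88  92  98 102 101 100  99]
 [101  99  99  99  97  97  96  95  93  90  93  96  99 100  99  99]
 [ 99  99 100  99  97  99 101 101  99  95  94  99  98  98 101  98]
 [ 99  99  97  98  99  99 101 102 101  97  96  98  99  99  98  99]
 [ 98  98  97  98  97  99 100 102 100 100  98  98  98  98  97  99]
 [ 96  99  98  99  99  99 100  99  99 100  98  98  98  98  99  98]
 [ 97  97  99  98 100  99  99 100  99  99  98  99  99  99  98 101]]
[[108, 107, 104], [107, 105, 102], [38, 37, 35], [83, 79, 74], [87, 82, 78], [81, 78, 77], [15, 16, 13], [21, 22, 20], [83, 78, 73], [101, 98, 94], [108, 108, 103], [108, 107, 103]]
[[108, 107, 103], [108, 106, 103], [105, 103, 101], [35, 33, 32], [85, 81, 76], [90, 87, 84], [10, 10, 11], [25, 22, 21], [19, 22, 23], [20, 21, 19], [102, 101, 97], [108, 107, 104], [107, 104, 103]]
```

Call:
arm_command:
  delta_pos:
    - [0.045,-0.145,0]
    - [0.09,-0.29,0]
    - [0.14,-0.435,0]
    - [0.19,-0.58,0]
    - [0.235,-0.725,0]
  delta_rot:
    - [0,0,0.06]
    - [0,0,0.12]
    - [0,0,0.18]
    - [0,0,0.25]
    - [0,0,0.316]
  claw: [0,0,0,0,0]

```text
t: 0.52
eef_pos: [329.5, 380.4, 214.4]
tcp_rot: [-3.141, -0.0, -3.087]
ft_force: [0.2, 0.6, 0.4]
opening: 0.999
grip_force: 0.0
```

Call:
arm_command:
  delta_pos:
    - [0.045,-0.145,0]
    - [0.09,-0.29,0]
    - [0.14,-0.435,0]
    - [0.19,-0.58,0]
    - [0.235,-0.725,0]
  delta_rot:
    - [0,0,0]
    - [0,0,0]
    - [0,0,0]
    - [0,0,0]
    - [0,0,0]
  claw: [0,0,0,0,0]

```text
t: 0.93
eef_pos: [388.3, 199.2, 214.7]
tcp_rot: [3.142, 0.0, -3.093]
ft_force: [1.2, -0.5, 0.1]
opening: 1.001
grip_force: 0.0
```

Call:
arm_command:
  delta_pos:
    - [0.045,-0.145,0]
    - [0.09,-0.29,0]
    - [0.14,-0.435,0]
    - [0.19,-0.58,0]
    - [0.235,-0.725,0]
  delta_rot:
    - [0,0,0]
    - [0,0,0]
    - [0,0,0]
    - [0,0,0]
    - [0,0,0]
  claw: [0,0,0,0,0]

```text
t: 1.35
eef_pos: [447.1, 17.7, 214.7]
tcp_rot: [3.141, 0.0, -3.093]
ft_force: [0.5, -0.4, 0.3]
opening: 0.998
grip_force: 0.0
```

Call:
arm_command:
  delta_pos:
    - [0.045,-0.145,0]
    - [0.09,-0.29,0]
    - [0.14,-0.435,0]
    - [0.19,-0.58,0]
    - [0.235,-0.725,0]
  delta_rot:
    - [0,0,0]
    - [0,0,0]
    - [0,0,0]
    - [0,0,0]
    - [0,0,0]
  claw: [0,0,0,0,0]

```text
t: 1.77
eef_pos: [505.8, -163.6, 214.5]
tcp_rot: [3.141, -0.0, -3.093]
ft_force: [1.0, 1.5, -0.5]
opening: 0.999
grip_force: 0.0
```

Call:
arm_command:
  delta_pos:
    - [0.045,-0.145,0]
    - [0.09,-0.29,0]
    - [0.14,-0.435,0]
    - [0.19,-0.58,0]
    - [0.232,-0.718,0]
  delta_rot:
    - [0,0,0]
    - [0,0,0]
    - [0,0,0]
    - [0,0,0]
    - [0,0,0]
  claw: [0,0,0,0,0]

```text
t: 2.18
eef_pos: [563.9, -343.2, 214.2]
tcp_rot: [3.141, -0.0, -3.093]
ft_force: [0.4, -0.2, 0.0]
opening: 0.998
grip_force: 0.0
```

Call:
arm_command:
  delta_pos:
    - [0,0,-0.1]
    - [0,0,-0.2]
    - [0,0,-0.3]
    - [0,0,-0.4]
    - [0,0,-0.4]
  delta_rot:
    - [0,0,0]
    - [0,0,0]
    - [0,0,0]
    - [0,0,0]
    - [0,0,0]
  claw: [0,0,0,0,0]

```text
t: 2.6
eef_pos: [561.7, -339.8, 109.7]
tcp_rot: [3.136, -0.006, -3.093]
ft_force: [-0.9, 0.4, 0.0]
opening: 0.996
grip_force: 0.0
```

```bash
python3 - <<'E'
from h import *
print(ray("top",(339.3,259.2),58))
s=read_camera("side")[:,:,::-1];t=read_camera("top")[:,:,::-1]
o=np.hstack([cv2.resize(s[230:350,320:440],(390,390),interpolation=cv2.INTER_CUBIC),cv2.resize(t[170:290,400:520],(390,390),interpolation=cv2.INTER_CUBIC)])
cv2.imwrite("pics/a.png",cv2.convertScaleAbs(o,alpha=1.4));print(state()["eef_pos"])
E
```

```text
[476.35396341 -57.27943321]
[ 563.4796796  -340.98492417  114.45011373]
```

View pics/a.png

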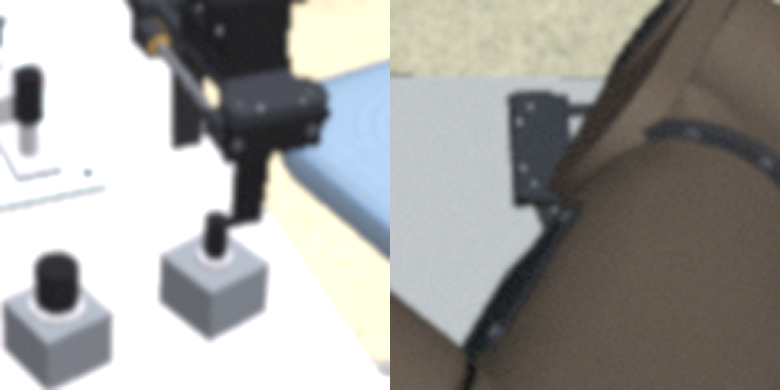

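Side crop: the open fingers straddle the slim pin's head at crop (215,235), clear of it. Now I descend and grip.

Call:
arm_command:
  delta_pos:
    - [0,0,-0.06]
    - [0,0,-0.12]
    - [0,0,-0.18]
    - [0,0,-0.22]
    - [0,0,-0.244]
  delta_rot:
    - [0,0,0]
    - [0,0,0]
    - [0,0,0]
    - [0,0,0]
    - [0,0,0]
  claw: [0,0,0,0,0]

```text
t: 3.12
eef_pos: [563.9, -341.3, 54.1]
tcp_rot: [-3.141, 0.001, -3.093]
ft_force: [-0.2, -0.1, 0.3]
opening: 0.999
grip_force: 0.0
```

Call:
arm_command:
  delta_pos:
    - [0,0,0]
    - [0,0,0]
    - [0,0,0]
    - [0,0,0]
    - [0,0,0]
  delta_rot:
    - [0,0,0]
    - [0,0,0]
    - [0,0,0]
    - [0,0,0]
    - [0,0,0]
  claw: [0.4,0.6,0.8,1,1]

```text
t: 3.53
eef_pos: [563.9, -341.3, 54.4]
tcp_rot: [-3.141, 0.001, -3.093]
ft_force: [-0.6, 0.1, -0.9]
opening: 0.709
grip_force: 0.0
```

Call:
arm_command:
  delta_pos:
    - [0,0,0]
    - [0,0,0]
    - [0,0,0]
    - [0,0,0]
    - [0,0,0]
  delta_rot:
    - [0,0,0]
    - [0,0,0]
    - [0,0,0]
    - [0,0,0]
    - [0,0,0]
  claw: [1,1,1,1,1]

```text
t: 3.95
eef_pos: [563.6, -341.1, 53.6]
tcp_rot: [3.141, -0.0, -3.093]
ft_force: [-0.4, -0.3, 0.3]
opening: 0.356
grip_force: 0.0
```

Call:
arm_command:
  delta_pos:
    - [0,0,0]
    - [0,0,0]
    - [0,0,0]
    - [0,0,0]
    - [0,0,0]
  delta_rot:
    - [0,0,0]
    - [0,0,0]
    - [0,0,0]
    - [0,0,0]
    - [0,0,0]
  claw: [1,1,1,1,1]

```text
t: 4.37
eef_pos: [563.8, -341.8, 53.8]
tcp_rot: [-3.141, 0.001, -3.093]
ft_force: [0.3, -5.1, 0.1]
opening: 0.183
grip_force: 30.0
```

Call:
arm_command:
  delta_pos:
    - [0,0,0.06]
    - [0,0,0.16]
    - [0,0,0.28]
    - [0,0,0.38]
    - [0,0,0.45]
  delta_rot:
    - [0,0,0]
    - [0,0,0]
    - [0,0,0]
    - [0,0,0]
    - [0,0,0]
  claw: [1,1,1,1,1]

```text
t: 4.78
eef_pos: [563.9, -340.8, 168.5]
tcp_rot: [-3.141, 0.001, -3.093]
ft_force: [-0.0, -0.5, 0.6]
opening: 0.185
grip_force: 30.0
```

Call:
arm_command:
  delta_pos:
    - [-0.02,0.07,0]
    - [-0.06,0.2,0]
    - [-0.11,0.34,0]
    - [-0.15,0.48,0]
    - [-0.18,0.57,0]
  delta_rot:
    - [0,0,0]
    - [0,0,0]
    - [0,0,0]
    - [0,0,0]
    - [0,0,0]
  claw: [1,1,1,1,1]

```text
t: 5.2
eef_pos: [517.0, -195.5, 166.0]
tcp_rot: [3.14, -0.001, -3.093]
ft_force: [0.4, -1.1, -0.1]
opening: 0.184
grip_force: 30.0
```

Call:
arm_command:
  delta_pos:
    - [-0.04,0.14,0]
    - [-0.09,0.28,0]
    - [-0.13,0.42,0]
    - [-0.17,0.53,0]
    - [-0.18,0.56,0]
  delta_rot:
    - [0,0,0]
    - [0,0,0]
    - [0,0,0]
    - [0,0,0]
    - [0,0,0]
  claw: [1,1,1,1,1]

```text
t: 5.62
eef_pos: [471.5, -55.1, 166.2]
tcp_rot: [3.14, -0.002, -3.091]
ft_force: [0.4, 0.3, 0.4]
opening: 0.182
grip_force: 30.0
```

Call:
arm_command:
  delta_pos:
    - [0,0,0]
    - [0,0,0]
    - [0,0,0]
    - [0,0,0]
    - [0,0,0]
  delta_rot:
    - [0,0,0]
    - [0,0,0]
    - [0,0,0]
    - [0,0,0]
    - [0,0,0]
  claw: [1,1,1,1,1]

```text
t: 6.03
eef_pos: [473.9, -59.5, 166.0]
tcp_rot: [3.141, -0.0, -3.094]
ft_force: [-0.2, -0.8, -1.0]
opening: 0.181
grip_force: 30.0
```

Call:
arm_command:
  delta_pos:
    - [-0.002,0.004,-0.05]
    - [-0.004,0.008,-0.11]
    - [-0.006,0.012,-0.17]
    - [-0.006,0.012,-0.22]
    - [-0.006,0.012,-0.228]
  delta_rot:
    - [0,0,0]
    - [0,0,0]
    - [0,0,0]
    - [0,0,0]
    - [0,0,0]
  claw: [1,1,1,1,1]

```text
t: 6.45
eef_pos: [471.4, -56.0, 107.4]
tcp_rot: [3.141, -0.003, -3.094]
ft_force: [-0.3, 0.2, -0.7]
opening: 0.183
grip_force: 30.0
```

Call:
arm_command:
  delta_pos:
    - [0,0,0]
    - [0,0,0]
    - [0,0,0]
    - [0,0,0]
    - [0,0,0]
  delta_rot:
    - [0,0,0]
    - [0,0,0]
    - [0,0,0]
    - [0,0,0]
    - [0,0,0]
  claw: [1,1,1,1,1]

```text
t: 6.87
eef_pos: [472.3, -55.7, 109.7]
tcp_rot: [-3.141, 0.001, -3.093]
ft_force: [0.1, -0.1, -1.1]
opening: 0.183
grip_force: 30.0
```

```bash
python3 - <<'E'
from h import *
s=read_camera("side")[:,:,::-1];cv2.imwrite("pics/s1.png",s)
p0=state();print(p0["eef_pos"],p0["tcp_rot"])
s0=cv2.imread("pics/side0.png")
f=lambda i:cv2.convertScaleAbs(cv2.resize(i[210:280,285:345],None,fx=6.5,fy=6.5,interpolation=cv2.INTER_CUBIC),alpha=1.15)
cv2.imwrite("pics/b.png",np.hstack([f(s),f(s0)]))
c=calibration("side");Ti=np.linalg.inv(c["T"])
for p in((472.6,-56.5,58),(472.6,-56.5,66),(472.6,-56.5,100)):
    q=c["camera_matrix"]@(Ti@[*p,1])[:3];q=q[:2]/q[2];print(p,q.round(1),((q-[285,210])*6.5).round(0))
E
```

```text
[472.29584306 -55.64663016 109.62018118] [-3.14142280e+00  8.60811606e-04 -3.09299989e+00]
(472.6, -56.5, 58) [317.8 250.2] [213. 261.]
(472.6, -56.5, 66) [317.7 247.7] [213. 245.]
(472.6, -56.5, 100) [317.5 237.2] [211. 177.]
```

View pics/b.png

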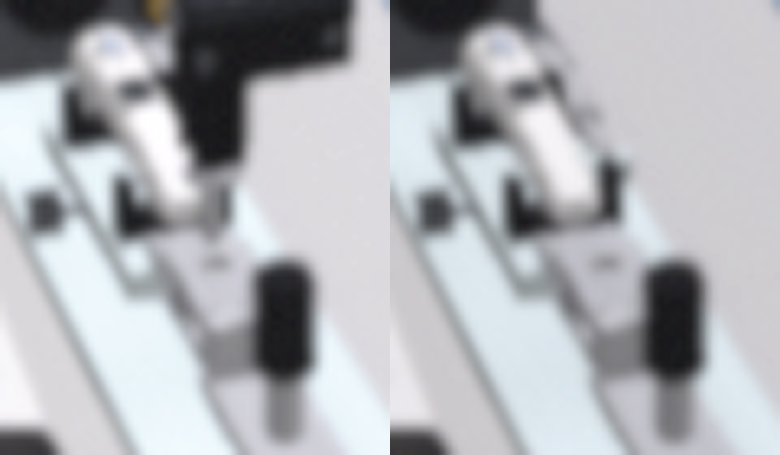

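The left crop shows the pin foot at (212,238), directly above the fork hole at (215,264). The fine offset is about 1 mm in x, so I go down slowly.

Call:
arm_command:
  delta_pos:
    - [0.003,-0.002,0]
    - [0.003,-0.002,-0.02]
    - [0.003,-0.002,-0.036]
    - [0.003,-0.002,-0.046]
    - [0.003,-0.002,-0.056]
  delta_rot:
    - [0,0,0]
    - [0,0,0]
    - [0,0,0]
    - [0,0,0]
    - [0,0,0]
  claw: [1,1,1,1,1]

```text
t: 7.33
eef_pos: [472.7, -56.1, 94.6]
tcp_rot: [3.141, -0.001, -3.093]
ft_force: [0.5, -0.6, -0.2]
opening: 0.185
grip_force: 30.0
```

```bash
python3 -c "
from cell import *
s=state();print(s['eef_pos'],s['ft_force'],s['moment'],s['tcp_rot'])"
```

```text
[472.69907293 -56.06626453  94.62200122] [ 0.47514301 -0.64845986 -0.24495682] [ 0.02915546 -0.05456432 -0.00093944] [ 3.14131798e+00 -5.96953846e-04 -3.09306055e+00]
```

No contact force and the foot is about 6 mm inside, so it has entered the hole.

Call:
arm_command:
  delta_pos:
    - [0,0,-0.012]
    - [0,0,-0.024]
    - [0,0,-0.036]
    - [0,0,-0.044]
    - [0,0,-0.052]
  delta_rot:
    - [0,0,0]
    - [0,0,0]
    - [0,0,0]
    - [0,0,0]
    - [0,0,0]
  claw: [1,1,1,1,1]

```text
t: 7.75
eef_pos: [472.8, -56.1, 81.9]
tcp_rot: [3.141, -0.0, -3.093]
ft_force: [-1.3, -0.1, -0.8]
opening: 0.181
grip_force: 30.0
```

Next to about 67.5, just above the seat.

Call:
arm_command:
  delta_pos:
    - [0,0,-0.012]
    - [0,0,-0.024]
    - [0,0,-0.036]
    - [0,0,-0.046]
    - [0,0,-0.056]
  delta_rot:
    - [0,0,0]
    - [0,0,0]
    - [0,0,0]
    - [0,0,0]
    - [0,0,0]
  claw: [1,1,1,1,1]

```text
t: 8.17
eef_pos: [472.8, -56.1, 67.9]
tcp_rot: [3.141, -0.0, -3.093]
ft_force: [-0.4, 0.2, -0.6]
opening: 0.177
grip_force: 30.0
```

Call:
arm_command:
  delta_pos:
    - [0,0,0]
    - [0,0,0]
    - [0,0,0]
    - [0,0,0]
    - [0,0,0]
  delta_rot:
    - [0,0,0]
    - [0,0,0]
    - [0,0,0]
    - [0,0,0]
    - [0,0,0]
  claw: [0.55,0.55,0.55,0.55,0.55]

```text
t: 8.58
eef_pos: [472.9, -56.1, 68.3]
tcp_rot: [3.142, 0.0, -3.093]
ft_force: [-0.0, -0.5, -0.5]
opening: 0.435
grip_force: 0.0
```

Call:
arm_command:
  delta_pos:
    - [0,0,0.02]
    - [0,0,0.08]
    - [0,0,0.18]
    - [0,0,0.3]
    - [0,0,0.36]
  delta_rot:
    - [0,0,0]
    - [0,0,0]
    - [0,0,0]
    - [0,0,0]
    - [0,0,0]
  claw: [0.55,0.55,0.55,0.55,0.55]

```text
t: 9.0
eef_pos: [473.4, -56.2, 161.2]
tcp_rot: [-3.141, 0.003, -3.093]
ft_force: [0.2, -0.6, -0.3]
opening: 0.449
grip_force: 0.0
```

Call:
arm_command:
  delta_pos:
    - [0,-0.08,0]
    - [0.01,-0.2,0]
    - [0.015,-0.3,0]
    - [0.018,-0.38,0]
    - [0.018,-0.38,0]
  delta_rot:
    - [0,0,0]
    - [0,0,0]
    - [0,0,0]
    - [0,0,0]
    - [0,0,0]
  claw: [0.4,0.4,0.4,0.4,0.4]

```text
t: 9.42
eef_pos: [477.7, -153.9, 158.6]
tcp_rot: [-3.141, 0.001, -3.095]
ft_force: [-0.3, 0.5, -0.0]
opening: 0.596
grip_force: 0.0
```

```bash
python3 - <<'E'
from h import *
s=read_camera("side")[:,:,::-1]
p0=state();print(p0["t"],p0["eef_pos"],p0["tcp_rot"])
cv2.imwrite("pics/c.png",cv2.convertScaleAbs(cv2.resize(s[210:290,275:355],None,fx=6.5,fy=6.5,interpolation=cv2.INTER_CUBIC),alpha=1.15))
E
```

```text
9.4667 [ 477.302862   -152.37171615  158.45348729] [-3.14146618e+00  3.81432028e-04 -3.09536513e+00]
```

View pics/c.png

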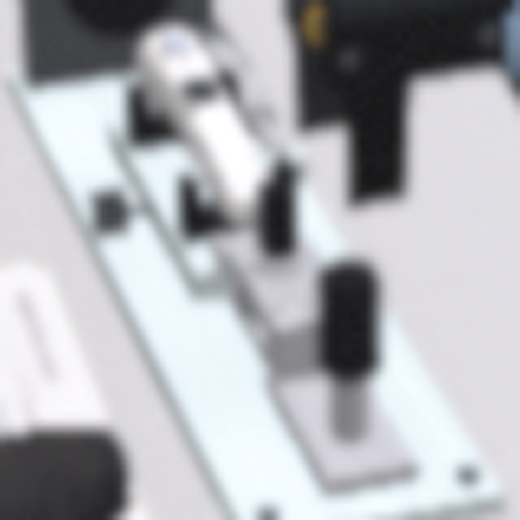

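The pin stands upright at (280,205) with its flange on the fork, and the hand is above the knob. Now I descend and pinch the knob.

Call:
arm_command:
  delta_pos:
    - [0,0.002,-0.07]
    - [0,0.002,-0.16]
    - [0,0.002,-0.25]
    - [0,0.002,-0.32]
    - [0,0.002,-0.36]
  delta_rot:
    - [0,0,0]
    - [0,0,0]
    - [0,0,0]
    - [0,0,0]
    - [0,0,0]
  claw: [0.4,0.4,0.4,0.4,0.4]

```text
t: 9.88
eef_pos: [476.7, -149.4, 66.7]
tcp_rot: [3.14, -0.002, -3.092]
ft_force: [0.4, 0.2, 0.1]
opening: 0.599
grip_force: 0.0
```

Call:
arm_command:
  delta_pos:
    - [0,0,0]
    - [0,0,0]
    - [0,0,0]
    - [0,0,0]
    - [0,0,0]
  delta_rot:
    - [0,0,0]
    - [0,0,0]
    - [0,0,0]
    - [0,0,0]
    - [0,0,0]
  claw: [0.8,1,1,1,1]

```text
t: 10.3
eef_pos: [477.7, -150.7, 69.1]
tcp_rot: [-3.141, 0.001, -3.093]
ft_force: [0.1, -0.0, -0.1]
opening: 0.309
grip_force: 0.0
```

Call:
arm_command:
  delta_pos:
    - [0,0,0]
    - [0,0,0]
    - [0,0,0]
    - [0,0,0]
    - [0,0,0]
  delta_rot:
    - [0,0,0]
    - [0,0,0]
    - [0,0,0]
    - [0,0,0]
    - [0,0,0]
  claw: [1,1,1,1,1]

```text
t: 10.72
eef_pos: [477.7, -150.9, 68.9]
tcp_rot: [-3.141, 0.001, -3.093]
ft_force: [-0.5, -0.2, 7.4]
opening: 0.267
grip_force: 30.0
```

Call:
arm_command:
  delta_pos:
    - [-0.001,0.02,0]
    - [-0.002,0.045,0]
    - [-0.003,0.07,0]
    - [-0.005,0.09,0]
    - [-0.005,0.104,0]
  delta_rot:
    - [0,0,0]
    - [0,0,0]
    - [0,0,0]
    - [0,0,0]
    - [0,0,0]
  claw: [1,1,1,1,1]

```text
t: 11.13
eef_pos: [476.7, -125.5, 69.0]
tcp_rot: [-3.14, 0.002, -3.093]
ft_force: [-3.8, -11.3, 7.3]
opening: 0.268
grip_force: 30.0
```

Call:
arm_command:
  delta_pos:
    - [0,0,0]
    - [0,0,0]
    - [0,0,0]
    - [0,0,0]
    - [0,0,0]
  delta_rot:
    - [0,0,0]
    - [0,0,0]
    - [0,0,0]
    - [0,0,0]
    - [0,0,0]
  claw: [1,1,1,1,1]

```text
t: 11.55
eef_pos: [476.6, -125.7, 68.9]
tcp_rot: [-3.14, 0.002, -3.093]
ft_force: [-2.3, -9.5, 6.2]
opening: 0.268
grip_force: 30.0
```

```bash
python3 - <<'E'
from h import *
t=read_camera("top")[:,:,::-1];s=read_camera("side")[:,:,::-1];t0=cv2.imread("pics/top0.png");s0=cv2.imread("pics/side0.png")
p0=state();print(p0["t"],p0["eef_pos"],p0["ft_force"],p0["opening"],p0["grip_force"])
f=lambda i:cv2.convertScaleAbs(cv2.resize(i[235:295,250:340],(390,260),interpolation=cv2.INTER_CUBIC),alpha=1.4)
g=lambda i:cv2.convertScaleAbs(cv2.resize(i[205:285,275:365],None,fx=4.3,fy=4.1,interpolation=cv2.INTER_CUBIC)[:328,:390],alpha=1.1)
o=np.zeros((590,782,3),np.uint8)
for k,(i,j) in enumerate(((t,s),(t0,s0))):
    a=f(i);b=g(j);o[:260,k*391:k*391+a.shape[1]]=a;o[260:260+b.shape[0],k*391:k*391+b.shape[1]]=b
cv2.imwrite("pics/d.png",o)
# sled shift: template of the thermometer's display region
best=[]
for im in(t,):
    T=t0[252:272,258:300];R=im[246:278,235:310]
    r=cv2.matchTemplate(cv2.resize(R,None,fx=6,fy=6,interpolation=2),cv2.resize(T,None,fx=6,fy=6,interpolation=2),cv2.TM_CCOEFF_NORMED)
    _,v,_,l=cv2.minMaxLoc(r);d=np.array(l)/6+[235,246]-[258,252];print(v,d,ray("top",np.array([279,262])+d,65)-ray("top",(279,262),65))
E
```

```text
11.65 [ 476.63935029 -125.7610127    68.93993909] [-2.08894237 -8.92373066  5.9919785 ] 0.27010995649590736 30.00303865992464
0.9859580397605896 [-9.66666667  0.33333333] [-1.22807131 22.92657737]
```

View pics/d.png

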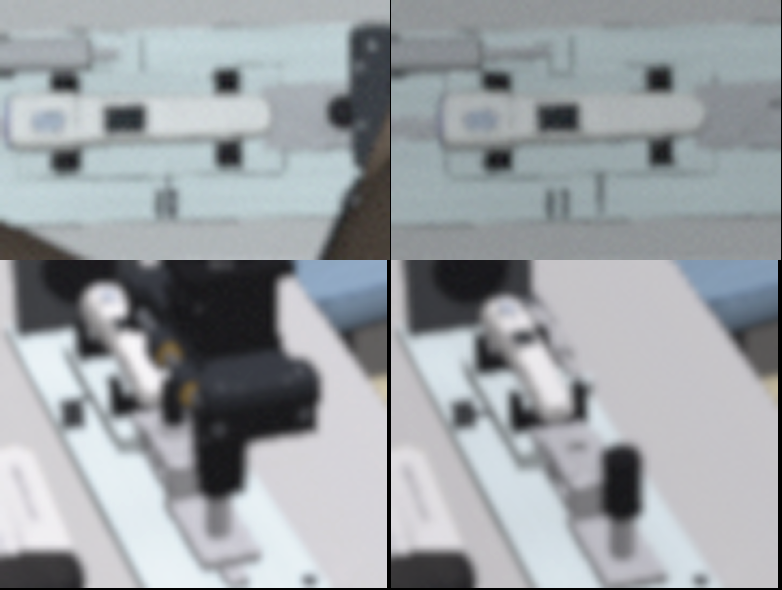

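Top crop: the pointer at x≈168 stands between the ribs (160 and 174). Template matching gives about 23 mm of travel, so I nudge it 1 mm further and settle.

Call:
arm_command:
  delta_pos:
    - [0,0.002,0]
    - [0,0.004,0]
    - [0,0.004,0]
    - [0,0.004,0]
    - [0,0.004,0]
  delta_rot:
    - [0,0,0]
    - [0,0,0]
    - [0,0,0]
    - [0,0,0]
    - [0,0,0]
  claw: [1,1,1,1,1]

```text
t: 12.07
eef_pos: [476.6, -124.8, 68.9]
tcp_rot: [-3.14, 0.002, -3.093]
ft_force: [-2.7, -9.3, 5.8]
opening: 0.272
grip_force: 30.0
```

Call:
arm_command:
  delta_pos:
    - [0,0,0]
    - [0,0,0]
    - [0,0,0]
    - [0,0,0]
    - [0,0,0]
  delta_rot:
    - [0,0,0]
    - [0,0,0]
    - [0,0,0]
    - [0,0,0]
    - [0,0,0]
  claw: [1,1,1,1,1]

```text
t: 12.48
eef_pos: [476.6, -124.8, 68.9]
tcp_rot: [-3.14, 0.002, -3.093]
ft_force: [-3.2, -9.9, 7.1]
opening: 0.267
grip_force: 30.0
```

```bash
python3 - <<'E'
from h import *
t=read_camera("top")[:,:,::-1]
print(t[276:287,282:296].mean(2).round().astype(int))
print(state()["eef_pos"])
E
```

```text
[[125 130 131 134 131 121 110 121 133 139 140 142 142 140]
 [140 140 140 138 134 120 109 120 132 141 141 144 144 142]
 [144 143 143 135 122 108  97 105 120 136 144 143 143 145]
 [144 143 141 127 104  88  81  82  99 127 141 143 143 144]
 [144 143 140 123  95  80  79  81  97 125 139 143 143 142]
 [141 141 139 120  92  79  81  86  99 124 137 141 141 141]
 [142 141 137 119  88  81  82  88  97 123 140 143 142 143]
 [142 143 138 120  92  84  89  91  99 125 139 143 143 142]
 [140 140 140 126 102  96  98  97 105 126 137 140 136 138]
 [133 133 131 124 111 106 106 107 110 122 127 126 125 125]
 [126 125 123 123 120 118 119 119 120 120 121 121 119 117]]
[ 476.56789022 -124.79393362   68.94227063]
```

The pointer is at column 288.0 and the ribs are centred at about 288, so it is in the middle.

```bash
python3 -c "
from cell import *
print(job_done())"
```

```text
the job is handed in; nothing more can be done
None
```

The slim pin is seated through the fork and tongue, and the job was handed in with the gripper holding the knob at about 25 mm of travel, pointer midway between the gauge ribs; no verdict was returned.

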